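# Fill the cup warmer, click its lid shut and switch it on with the hook rod

### The job

Get the cup warmer going: stand every small espresso cup from the counter upright in the warmer, swing its lid over and press the orange lip on the lid's free edge down until the spring catch clicks and the lid stays fully shut. Only then take the hook rod from its wooden stand, reach over the glass splash panel with it and pull the red-tipped switch behind all the way towards the panel with the rod alone, never with the hand, and finally lay the rod back in the notches of its stand. Leave the two big mugs and the sugar jar where they stand.

Things in the scene. Friction and masses are not known exactly. Their poses are not given: they have to be found in the camera images.
- warmer: steel cup warmer, an open-topped box fixed to the counter: outside 290 (x) x 155 (y) x 75 mm high, walls and floor 12.5 mm, so inside 265 x 130 mm and 62.5 mm deep: room for four cups in one row along its x (62 mm apart or so). Origin: centre of its underside, z up. The lid is hinged on its -y side, the spring catch is in the middle of its +y side.
- lid (a joint): lid of the warmer: 0 = fully shut, grows as it opens, to 1.95 rad. Starts open, leaning back beyond the upright (1.7 to 1.95). Damped hinge: pushed with 1 to 3 N past the upright (1.57) it sinks by its own weight in 2 to 4 s until its tongue rests on the catch at about 0.075 rad, not yet shut. Pressed past the catch it clicks and stays below 0.02 rad
- lid_lip (a point): middle of the top of the orange lip (90 mm wide), 165 mm from the hinge, 12 mm from the lip's edge: press here, about 13 mm down from where the lid rests on the catch, it gives way at 12 to 17 N. Moves with the lid; shut, it is at (0, 87.5, 83.5) mm in the warmer's frame
- lid_hinge (a point): middle of the lid's hinge line, at (0, -77.5, 75.5) mm in the warmer's frame, axis along the warmer's x. This frame turns with the lid: y runs from the hinge to the free edge, z is the upper side. Lid: black plate with clear window, 290 x 155 mm, 8 mm thick, 177 mm from hinge to lip edge
- splash: glass splash panel fixed on the counter: 8 mm thick (x), 220 mm wide (y), 140 mm high, on a foot 50 mm deep and 15 mm high. Origin: centre of its underside; its +x side is the far side from the robot, where a white power block stands 21 to 99 mm behind the panel's middle plane, 100 mm wide, 40 mm high, with a grey switch housing (70 x 50 mm, top at 65 mm) on it
- switch_pivot (a point): pivot of the switch lever, 62 mm above the counter and 60 mm behind (+x of) the panel's middle plane; x points away from the panel
- mains (a joint): switch lever behind the panel, swinging in the panel's x-z plane: 0 = off, leaning 0.4 rad from the upright away from the panel; 0.8 = on, leaning 0.4 rad towards the panel. Stays where it is left; about 1.5 N at the tip moves it
- mains_tip (a point): centre of the red ball (26 mm across) on the lever's end, 50 mm from the pivot: off, it is 19 mm beyond the pivot and 108 mm above the counter
- stand: wooden stand fixed on the counter: foot 170 x 70 x 12 mm, two posts 110 mm apart along x (each 14 mm thick, 36 mm wide), tops at 150 mm, each with a notch 22 mm wide and 14 mm deep in which the rod's handle lies along the stand's x. Origin: centre of the underside of the foot
- rod: bent hook rod, about 180 g. Black handle 150 (x) x 16 (y) x 20 (z) mm, origin at the handle's centre. From its front a steel bar 8 mm thick runs on to x = +190 mm and bends straight down (-z) to an orange paddle. Lies in the stand with the origin 160 mm above the counter, its x along the stand's x, paddle hanging down. Grasp the handle across its 16 mm between the posts
- rod_paddle (a point): centre of the orange paddle: 6 (x) x 36 (y) x 30 (z) mm, at (190, 0, -105) mm in the rod's frame
- cup0: espresso cup without handle, dark glaze with a cream band at the foot and a pale rim: straight cylinder 56 mm across, 50 mm high, wall 4.5 mm, floor 6 mm, about 120 g; three or all of the four cups are present. Origin: centre of its underside, z up its axis (its yaw means nothing)
- cup1: espresso cup without handle, dark glaze with a cream band at the foot and a pale rim: straight cylinder 56 mm across, 50 mm high, wall 4.5 mm, floor 6 mm, about 120 g; three or all of the four cups are present. Origin: centre of its underside, z up its axis (its yaw means nothing)
- cup2: espresso cup without handle, dark glaze with a cream band at the foot and a pale rim: straight cylinder 56 mm across, 50 mm high, wall 4.5 mm, floor 6 mm, about 120 g; three or all of the four cups are present. Origin: centre of its underside, z up its axis (its yaw means nothing)
- cup3: espresso cup without handle, dark glaze with a cream band at the foot and a pale rim: straight cylinder 56 mm across, 50 mm high, wall 4.5 mm, floor 6 mm, about 120 g; three or all of the four cups are present. Origin: centre of its underside, z up its axis (its yaw means nothing)
- mug_a: big dark mug with handle at +y, 86 mm across, 85 mm high, origin at its underside. Bystander: not part of the job, must stay put
- mug_b: second big dark mug with handle at +y, 86 mm across, 85 mm high, origin at its underside. Bystander: not part of the job, must stay put
- sugar: glass sugar jar with wooden cap, 70 mm across, 110 mm high, origin at its underside. Bystander: not part of the job, must stay put

How it is judged:
By the outcome, as a careful person would: the job done as asked, in the order asked, and still so for the second after the job is handed in, with the robot touching nothing.
Of cup0, cup1, cup2, cup3 only 3 to 4 are there at a start; the rules pass over those that are not, and their reading is None.
At some moment in a run one of cup0, cup1, cup2, cup3 may be knocked a few centimetres aside while the robot is not near it.
It also fails if it takes over 210 s, if anything falls off the work surface, if the arm or the gripper's body presses on something with over 40 N, if the wrist force passes 120 N, or if a joint passes its speed limit or range.

### The arm

A 6-joint arm with a two-finger parallel gripper is mounted at the origin on the work surface. World frame = base frame: x ahead of the robot, y to its left, z up, the work surface at z = 0. Lengths are in mm, angles in rad, forces in N, time in s.
With the tool pointing down it reaches from about 275 to 750 mm from the base axis. Payload 10.2 kg.
Tool frame: the origin (TCP) lies midway between the tips of the shut fingers; the grasp point (between the pads) lies 19 mm behind it (ctrl.grasp_offset is the distance from the TCP to the grasp point, in mm); z points along the fingers, y is the line along which they close (so a half turn about z gives the same grasp; the last joint's range is limited). The gripper opens to 85 mm and grips with 20 to 120 N. Pads are 22 mm wide; open, the fingers measure 114 mm over their backs; the gripper's body (76 mm by 85 mm) begins 54 mm behind the grasp point. The pads swing forward as they close: fully open they stand 13 mm farther back than shut.
Start: joints at [-1.492, 0.313, 1.498, -0, 1.331, -0.223], TCP at [156.038, -501.281, 196.994] pointing down, gripper open.
Joint ranges: [-2.94, 2.94], [-0.97, 2.17], [0.19, 2.56], [-1.23, 4.37], [0.02, 3.11], [-2.88, 2.88]. Speed limits (rad/s): [2.39, 2.39, 3.01, 3.14, 3.14, 3.14].

### API

Orientations are given as a unit quaternion [w, x, y, z].
In Python, from rig import ctrl, viewer, models gives the robot as it stands. The module is installed in compiled form; this text tells all that it offers.
- The arm moves only by the shell command python3 -m pendant 'ROWS' [OPENING] [FORCE]. ROWS is text: rows parted by semicolons, each of 4 numbers parted by spaces: the shift along the tool's x, y, z in m, then the turn about the tool's z in rad. In form: x y z yaw; .... A call has 1 to 10 rows; each row shifts and turns the commanded pose from where the row before left it, along the tool's axes as they then stand; what a row does not reach is not made up. A row lasts 1/8 s, in which the tool goes at most 62.5 mm and 10.7 degrees, less where a joint would pass 70% of its speed; a pose out of reach is approached as far as the arm can. A call is refused whole if a number of a shift passes 0.0625 or a number of a turn 0.188, either way. A call with a gripper value outside its range is refused whole. OPENING is the opening, from 0 (shut) to 1 (fully open), set as the call begins (- or left out, the last holds). The fingers move at their own pace and stop on an object; FORCE is the grip in N (left out, the last holds). Time passes only in rows, so rows that do not move let the fingers close. It gives the time, the measured TCP pose, the force, the opening and the grip force at its end, in the units of the state.
- ctrl.sense(): the state, without advancing time (a new reading comes with each control period).
- viewer.capture(name): name is "side" or "top" or "wrist"; returns a dict with "color" (420x560x3 uint8, red, green, blue), "vertical_fov" (degrees; the focal length in pixels is half the picture's height over the tangent of half this angle, whatever the lens; pixels are square), "cx", "cy" (the principal point, pixels), "pose" (4x4, takes a point from camera to world coordinates). Camera axes: x right, y down, z forward; pixel columns grow to the right and rows downward; lengths in mm; the calibration is good to about 2 mm. A picture is of the moment at which its call begins. There is no depth.
- ctrl.finish_job(): hands the job in; it is judged then, once.
Trained networks look in the newest picture that a camera, given by its name, has taken for a name from the list of things; names that differ only in an ending like _2 or _b are one class to them, and where a whole thing is asked for, a point or a joint stands for the part that bears it (a point fixed in the world has none). Each returns a list of dicts, best first, with "p" (0 to 1); they miss things now and then, are a little off and sometimes report something else, mostly with a low value. They report only what shows in the picture. A call takes as long as a camera call.
- models.boxes_of(camera, query): "at" ([x, y, z] in mm, in world coordinates, good to about 4 mm: the middle of the surface that is visible of it).
The state is a dict: "time_s": time; "joints": joint angles; "dq": joint speeds; "tau": joint torques, N m; "eef_pos": TCP position; "ee_rot": TCP orientation; "force": force on the tool from outside, world axes, zero at the start; "wrist_torque": the same for the moment, N m; "grip_width": opening from 0.0 (shut) to 1.0 (fully open); "grip_force": force on a finger pad.
Only numpy, scipy, OpenCV 4.12 (cv2) and the standard library are available. Lean on these libraries where they do the work, as an engineer would, in place of code of your own. Each camera call takes 0.05 s, during which the arm holds its last target. There are 200 camera calls.

## Working session

There is one attempt and no reset: what is moved stays moved. The work goes in short steps, Python scripts to look and compute and a shell command to move; the robot and the scene stay as the last step left them, time stands still between calls to the robot, and variables do not carry over. Pictures are saved under pics/ and viewed, at most 14 in all, crops included, and the job is handed in when it is done.

```bash
mkdir -p pics
cat > h.py <<'E'
import numpy as np, cv2
from rig import ctrl, viewer, models
def snap(cam,name):
    c=viewer.capture(cam); cv2.imwrite(f'pics/{name}.png',c['color'][:,:,::-1]); return c
def ray(c,u,v):
    f=c['color'].shape[0]/2/np.tan(np.radians(c['vertical_fov'])/2)
    d=np.array([(u-c['cx'])/f,(v-c['cy'])/f,1]); T=np.array(c['pose'])
    return T[:3,3],T[:3,:3]@d
def atz(c,u,v,z):
    o,d=ray(c,u,v); return o+d*(z-o[2])/d[2]
def proj(c,p):
    f=c['color'].shape[0]/2/np.tan(np.radians(c['vertical_fov'])/2)
    T=np.array(c['pose']); q=T[:3,:3].T@(np.array(p)-T[:3,3]); return q[:2]/q[2]*f+[c['cx'],c['cy']]
E
python3 - <<'E'
from h import *
import pickle
np.set_printoptions(precision=3,suppress=True)
for cam in('top','side'):
    c=snap(cam,cam+'0'); pickle.dump(c,open(cam+'0.pkl','wb'))
    print(cam,c['vertical_fov'],c['cx'],c['cy'],np.array(c['pose'])[:3])
    for q in['cup0','warmer','lid','lid_lip','splash','mains','mains_tip','stand','rod','rod_paddle','mug_a','sugar']:
        print(q,[(np.round(b['at']).tolist(),round(b['p'],2)) for b in models.boxes_of(cam,q)][:6])
s=ctrl.sense();print(s['time_s'],s['ee_rot'],ctrl.grasp_offset)
E
```

```text
top 46.14204078756569 280.55916040168523 211.77016792644 [[   0.022   -0.996    0.085  415.352]
 [  -1.      -0.02     0.021    3.311]
 [  -0.02    -0.086   -0.996 1552.302]]
cup0 [([438.0, 14.0, 7.0], 0.84), ([488.0, 118.0, 2.0], 0.59), ([456.0, 222.0, 7.0], 0.55), ([596.0, 41.0, 42.0], 0.49)]
warmer [([552.0, -355.0, 70.0], 0.61), ([559.0, -406.0, 163.0], 0.54)]
lid [([562.0, -407.0, 161.0], 0.91)]
lid_lip [([560.0, -410.0, 162.0], 0.83)]
splash [([596.0, 44.0, 42.0], 0.65), ([553.0, -353.0, 73.0], 0.53)]
mains []
mains_tip [([277.0, 267.0, 110.0], 0.51), ([666.0, 51.0, 118.0], 0.46)]
stand [([464.0, 339.0, 13.0], 0.88)]
rod [([497.0, 341.0, 169.0], 0.69)]
rod_paddle [([494.0, 342.0, 169.0], 0.75)]
mug_a [([791.0, -102.0, 38.0], 0.9), ([258.0, -285.0, 31.0], 0.68)]
sugar [([277.0, 269.0, 111.0], 0.7)]
side 44.38521550689888 276.926942106186 200.16785067289246 [[ -0.995  -0.066   0.072 443.759]
 [ -0.095   0.511  -0.855 984.781]
 [  0.019  -0.857  -0.514 701.389]]
cup0 [([456.0, 246.0, 25.0], 0.83), ([480.0, 131.0, 35.0], 0.69), ([440.0, 37.0, 34.0], 0.63)]
warmer [([552.0, -375.0, 85.0], 0.77), ([277.0, 302.0, 76.0], 0.23)]
lid [([568.0, -405.0, 151.0], 0.75), ([610.0, 72.0, 38.0], 0.25)]
lid_lip [([560.0, -409.0, 151.0], 0.74)]
splash [([615.0, 75.0, 42.0], 0.79)]
mains [([664.0, 50.0, 116.0], 0.52)]
mains_tip [([663.0, 52.0, 111.0], 0.58)]
stand [([465.0, 362.0, 8.0], 0.72), ([278.0, -245.0, 40.0], 0.35)]
rod [([496.0, 348.0, 160.0], 0.73)]
rod_paddle [([502.0, 352.0, 164.0], 0.81)]
mug_a [([790.0, -68.0, 55.0], 0.91), ([281.0, -248.0, 40.0], 0.6)]
sugar [([276.0, 303.0, 76.0], 0.57)]
1.3 [-0.     0.989  0.15   0.   ] 18.700000000000003
```

View pics/top0.png

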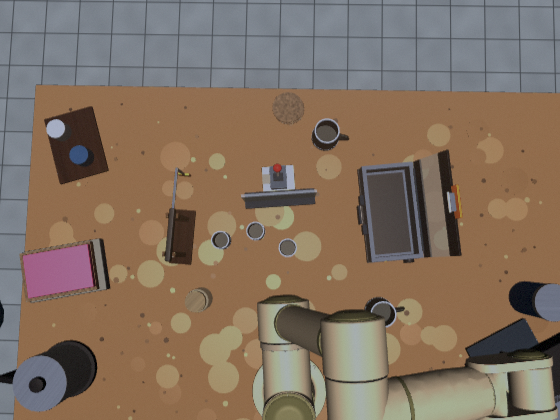

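View pics/side0.png

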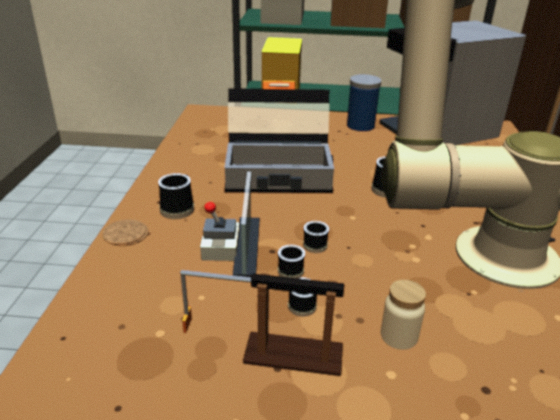

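The top view shows three cups at about (221,240), (256,231) and (288,248). The open warmer spans (360–430, 160–262), the panel and switch are at (279,190), and the rod and stand are at (180,215). I'll enlarge these for precise measurement.

Run:
```python
import cv2,numpy as np
a=cv2.imread('pics/top0.png')
A=cv2.resize(a[150:275,160:325],None,fx=4.8,fy=4.8,interpolation=cv2.INTER_CUBIC);cv2.imwrite('pics/c1.png',A)
B=cv2.resize(a[145:270,345:475],None,fx=4.8,fy=4.8,interpolation=cv2.INTER_CUBIC);cv2.imwrite('pics/c2.png',B)
```

```text
(no output)
```

View pics/c1.png

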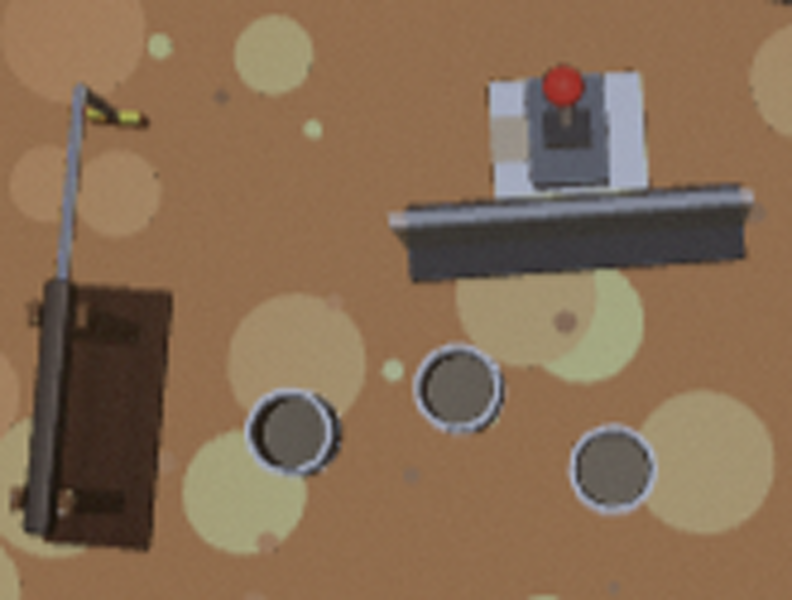

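View pics/c2.png

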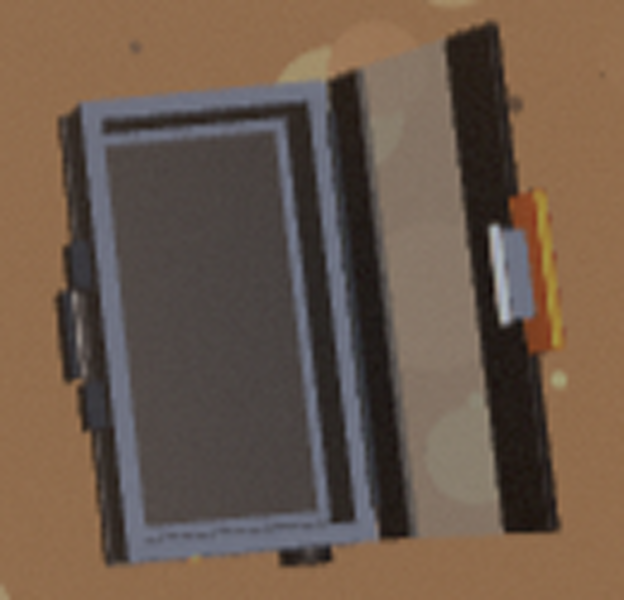

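The crops show these positions, in crop pixels:
- **Cup rims:** (292,432), (458,388) and (613,468).
- **Warmer rim corners:** (80,105), (325,82), (378,538) and (130,562).
- **Handle:** (58,285) to (38,535).
- **Panel top:** (398,218) to (748,193).
- **Red tip:** (563,86).

Run:
```python
from h import *
import pickle
np.set_printoptions(precision=1,suppress=True)
c=pickle.load(open('top0.pkl','rb'))
P=lambda x,y,z,o=(160,150):atz(c,x/4.8+o[0]-.4,y/4.8+o[1]-.4,z)
for n,q in dict(cup_l=(292,432,50),cup_m=(458,388,50),cup_r=(613,468,50),h1=(58,285,170),h0=(38,535,170),bar=(80,88,164),pan1=(398,218,140),pan2=(748,193,140),tip=(563,86,121)).items(): print(n,P(*q))
W=np.array([P(x,y,75,(345,145)) for x,y in[(80,105),(325,82),(378,538),(130,562)]]);print(W,W.mean(0))
print([np.linalg.norm(W[i]-W[i-1]) for i in range(4)])
y1=((W[0]+W[3])-(W[1]+W[2]))/2;x1=((W[0]+W[1])-(W[2]+W[3]))/2
print(np.degrees([np.arctan2(x1[1],x1[0]),np.arctan2(-y1[0],y1[1])]))
L=[P(x,y,240,(345,145)) for x,y in[(497,25),(557,530),(545,270)]];print(L)
```

```text
cup_l [454.8 217.1  50. ]
cup_m [485.  112.2  50. ]
cup_r [436.4  12.7  50. ]
h1 [535.1 341.1 170. ]
h0 [388.4 346.8 170. ]
bar [653.7 334.2 164. ]
pan1 [582.4 144.6 140. ]
pan2 [601.7 -65.5 140. ]
tip [667.9  47.7 121. ]
[[ 684.  -205.8   75. ]
 [ 701.5 -359.3   75. ]
 [ 416.6 -391.7   75. ]
 [ 398.4 -239.    75. ]] [ 550.1 -299.    75. ]
[np.float64(287.5514080621838), np.float64(154.4500960351881), np.float64(286.7673282802342), np.float64(153.76827506328993)]
[6.6 6.7]
[array([ 703.6, -414.4,  240. ]), array([ 423. , -445.3,  240. ]), array([ 566.4, -439.9,  240. ])]
```

```bash
cat >> h.py <<'E'
from scipy.spatial.transform import Rotation as R
def to(x,y,z,s=None):
    s=s or ctrl.sense(); q=s['ee_rot']; r=R.from_quat([q[1],q[2],q[3],q[0]])
    d=r.inv().apply(np.array([x,y,z])-s['eef_pos']); t=r.apply([1,0,0])
    print('tool mm',np.round(d,1),'n',round(np.linalg.norm(d)/60,1),'yaw',round(np.degrees(np.arctan2(t[1],t[0])),1))
    return d
def cups(cam):
    viewer.capture(cam); print(cam,[(np.round(b['at']).tolist(),round(b['p'],2)) for b in models.boxes_of(cam,'cup0')])
E
python3 -m pendant '0 0 0 0.187; 0.0337 -0.0478 0 0; 0.0337 -0.0478 0 0; 0.0337 -0.0478 0 0; 0.0337 -0.0478 0 0; 0.0337 -0.0478 0 0; 0.0337 -0.0478 0 0; 0.0337 -0.0478 0.01 0; 0.0337 -0.0478 0.01 0; 0.0337 -0.0478 0.01 0' 1 40
python3 - <<'E'
from h import *
c=snap('wrist','w1'); print(ctrl.sense()['eef_pos']); to(436.4,12.7,60)
print(np.array(c['pose']).round(2)[:3],proj(c,[436.4,12.7,50]),[(np.round(b['at']).tolist(),round(b['p'],2)) for b in models.boxes_of('wrist','cup0')])
E
```

```text
time_s: 2.55
eef_pos: [408.8, -37.4, 167.0]
ee_rot: [0.0, 0.998, 0.057, 0.001]
force: [1.5, -1.4, 0.1]
grip_width: 1.001
grip_force: 0.0
[409.94307849 -31.73381685 165.83341308]
tool mm [ 31.5 -40.7 106. ] n 2.0 yaw 6.9
[[ 1.1000e-01 -9.5000e-01 -2.8000e-01  4.7972e+02]
 [-9.9000e-01 -1.1000e-01 -3.0000e-02 -2.8900e+01]
 [ 0.0000e+00  2.8000e-01 -9.6000e-01  3.4294e+02]] [227.89270324 157.10759323] [([483.0, 119.0, 29.0], 0.88), ([432.0, 17.0, 12.0], 0.65), ([454.0, 197.0, 24.0], 0.59)]
```

View pics/w1.png

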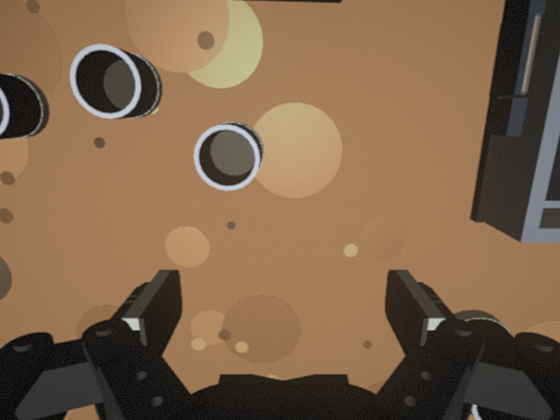

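The wrist view puts the near cup's rim at (228,156), where I predicted (227.9,157), so the measured positions hold. Now to grasp it.

```bash
python3 -m pendant '0.016 -0.0205 0 0; 0.0155 -0.0202 0 0; 0 0 0.05 0; 0 0 0.05 0; 0 0 0.03 0; 0 0 0.026 0; 0 0 0 0; 0 0 0 0' 1 40
python3 -m pendant '0 0 0 0; 0 0 0 0; 0 0 0 0; 0 0 0 0' 0 40
python3 -c "from h import *; to(550-85*.993,-299-85*.115,190)"
```

```text
time_s: 3.65
eef_pos: [435.4, 4.4, 12.0]
ee_rot: [0.0, 0.998, 0.057, 0.001]
force: [-0.0, 0.4, -0.2]
grip_width: 1.002
grip_force: 0.0
time_s: 4.15
eef_pos: [435.0, 4.8, 11.4]
ee_rot: [0.0, 0.998, 0.058, 0.0]
force: [0.6, -0.8, -0.6]
grip_width: 0.143
grip_force: 0.4
tool mm [  -5.4  315.1 -178.4] n 6.0 yaw 6.6
```

```bash
python3 -m pendant '0 0 0 0; 0 0 0 0'
python3 -c "from h import *; snap('wrist','w2')"
```

```text
time_s: 4.4
eef_pos: [434.8, 4.8, 11.1]
ee_rot: [-0.0, 0.998, 0.057, 0.0]
force: [0.9, 1.2, 0.9]
grip_width: 0.048
grip_force: 40.0
```

View pics/w2.png

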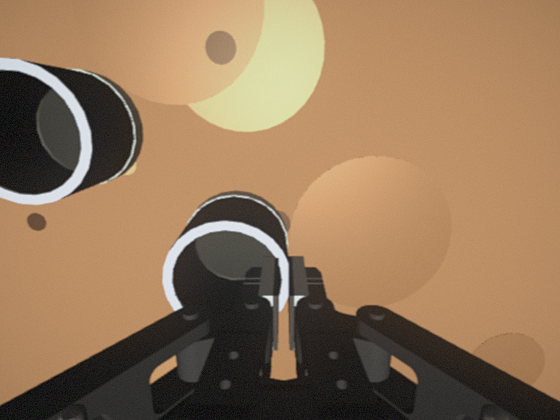

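The fingers closed on the cup's right-hand wall, because the arm stopped about 8 mm short in y. I'll release gently, go up and re-centre.

```bash
python3 -m pendant '0 0 0 0; 0 0 0 0; 0 0 -0.03 0; 0 0 -0.05 0; 0 0 -0.03 0; 0 0 0 0; 0 0 0 0' 0.12
python3 - <<'E'
from h import *
c=snap('wrist','w3'); import pickle; pickle.dump(c,open('w3.pkl','wb'))
g=cv2.cvtColor(c['color'],cv2.COLOR_RGB2GRAY)
_,m=cv2.threshold(c['color'].min(2),150,255,cv2.THRESH_BINARY)
for k in cv2.findContours(m,cv2.RETR_EXTERNAL,cv2.CHAIN_APPROX_NONE)[0]:
    if len(k)>60:
        e=cv2.fitEllipse(k); print(np.round(e[0]),np.round(e[1]),atz(c,*e[0],50).round(1))
print(ctrl.sense()['eef_pos'])
print([(np.round(b['at']).tolist(),round(b['p'],2)) for b in models.boxes_of('wrist','cup0')])
E
```

```text
time_s: 5.32
eef_pos: [434.2, 4.9, 120.2]
ee_rot: [-0.0, 0.998, 0.057, -0.001]
force: [-0.2, 0.2, -0.3]
grip_width: 0.119
grip_force: 0.0
[249. 208.] [71. 75.] [433.2  30.1  50. ]
[-10. 150.] [57. 73.] [454.3 215.1  50. ]
[134. 121.] [76. 87.] [485.6 114.1  50. ]
[273.  79.] [ 64. 103.] [523.6  22.   50. ]
[434.04940654   5.00700938 119.95763733]
[([428.0, 31.0, 22.0], 0.96), ([481.0, 119.0, 29.0], 0.79), ([452.0, 200.0, 28.0], 0.74)]
```

View pics/w3.png

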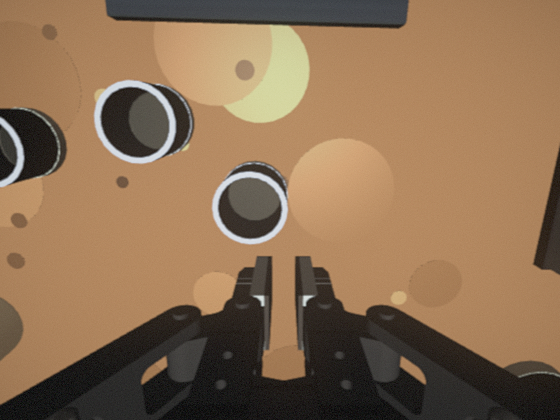

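The ellipse fit gives the cups at (433,30), (486,114) and (454,215), all upright. I'll centre on the first and grasp it.

```bash
cat >> h.py <<'E'
def rims(cam='wrist',z=50):
    c=viewer.capture(cam); out=[]
    _,m=cv2.threshold(c['color'].min(2),150,255,cv2.THRESH_BINARY)
    f=210/np.tan(np.radians(c['vertical_fov'])/2)
    for k in cv2.findContours(m,cv2.RETR_EXTERNAL,cv2.CHAIN_APPROX_NONE)[0]:
        if len(k)<25: continue
        e=cv2.fitEllipse(k); p=atz(c,*e[0],z); D=max(e[1])*np.linalg.norm(p-np.array(c['pose'])[:3,3])/f
        if 45<D<68 and min(e[1])>.6*max(e[1]): out.append(p.round(1)); print('rim',p.round(1)[:2],'D',round(D))
    return out
E
python3 -m pendant '0.002 -0.025 0 0; 0 0 0 0; 0 0 0 0; 0 0 0 0; 0 0 0 0' 1 40
python3 -c "from h import *; to(433.2,30.1,8)"
```

```text
time_s: 6.05
eef_pos: [433.8, 29.6, 120.9]
ee_rot: [-0.0, 0.998, 0.057, -0.0]
force: [0.1, -0.3, -0.7]
grip_width: 0.999
grip_force: 0.0
tool mm [ -0.5  -0.6 112.9] n 1.9 yaw 6.5
```

```bash
python3 -m pendant '0 0 0.05 0; 0 0 0.04 0; 0 0 0.023 0; 0 0 0 0' 1 40
python3 -m pendant '0 0 0 0; 0 0 0 0; 0 0 0 0; 0 0 0 0; 0 0 -0.06 0; 0 0 -0.06 0; 0 0 -0.03 0; 0 0 0 0' 0 40
python3 -c "from h import *; to(550-85*.993,-299-85*.115,158)"
```

```text
time_s: 6.55
eef_pos: [432.9, 29.9, 7.0]
ee_rot: [-0.0, 0.998, 0.057, -0.001]
force: [0.6, -0.7, 0.0]
grip_width: 0.997
grip_force: 0.0
time_s: 7.55
eef_pos: [434.8, 29.8, 160.2]
ee_rot: [0.001, 0.998, 0.057, 0.003]
force: [0.4, -0.7, -1.4]
grip_width: 0.616
grip_force: 41.9
tool mm [ -8.3 339.8   2.8] n 5.7 yaw 6.6
```

```bash
python3 -m pendant '-0.0014 0.055 0 0; -0.0014 0.055 0 0; -0.0014 0.055 0 0; -0.0014 0.055 0 0; -0.0014 0.055 0 0; -0.0014 0.055 0 0; 0 0.01 0 0; 0 0 0 0; 0 0 0 0'
python3 -c "
from h import *; to(550-85*.993,-299-85*.115,20.5); c=snap('wrist','w4')
for p in [(-132.5,-65,75.5),(-132.5,65,75.5),(132.5,65,75.5),(132.5,-65,75.5)]:
    print(proj(c,[550+p[0]*.993-p[1]*.115,-299+p[0]*.115+p[1]*.993,75.5]).round())"
```

```text
time_s: 8.68
eef_pos: [464.4, -307.4, 157.7]
ee_rot: [-0.0, 0.998, 0.058, -0.0]
force: [0.1, 0.2, -0.3]
grip_width: 0.61
grip_force: 42.1
tool mm [  1.1   1.7 137.2] n 2.3 yaw 6.6
[365. 261.]
[205. 261.]
[ 177. -148.]
[ 396. -148.]
```

View pics/w4.png

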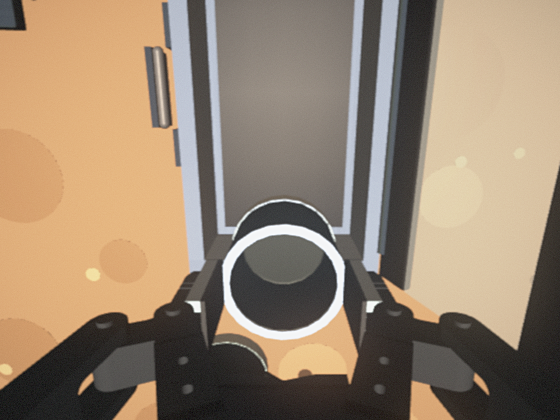

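The cup sits centred between the warmer walls (x ≈ 283, walls ≈ 208/360), and the outline matches my estimate. Lowering it now.

```bash
python3 -m pendant '0.001 0.0015 0.05 0; 0 0 0.05 0; 0 0 0.025 0; 0 0 0.008 0; 0 0 0.004 0; 0 0 0 0'
python3 -m pendant '0 0 0 0; 0 0 0 0; 0 0 -0.05 0; 0 0 -0.06 0; 0 0 -0.04 0; 0 0 0 0; 0 0 0 0' 0.88
python3 - <<'E'
from h import *
rims(z=62.5); print(ctrl.sense()['eef_pos']); to(485.6,114.1,158)
cups('top'); cups('side')
E
```

```text
time_s: 9.48
eef_pos: [466.2, -310.2, 22.7]
ee_rot: [0.001, 0.998, 0.058, 0.001]
force: [-1.4, 1.5, 2.8]
grip_width: 0.616
grip_force: 43.1
time_s: 10.35
eef_pos: [465.2, -309.9, 170.0]
ee_rot: [-0.001, 0.998, 0.057, -0.0]
force: [-0.9, -0.0, -0.3]
grip_width: 0.879
grip_force: 0.0
rim [ 485.5 -440.9] D 62
[ 465.15058744 -309.74628497  169.61923135]
tool mm [  68.9 -418.7   12.3] n 7.1 yaw 6.6
top [([466.0, 337.0, 12.0], 0.64), ([452.0, 223.0, 8.0], 0.63), ([489.0, 119.0, 5.0], 0.6)]
side [([480.0, 132.0, 37.0], 0.9), ([459.0, 246.0, 24.0], 0.86), ([469.0, -323.0, 57.0], 0.72)]
```

```bash
python3 -m pendant '0.0086 -0.0523 0.0015 0; 0.0086 -0.0523 0.0015 0; 0.0086 -0.0523 0.0015 0; 0.0086 -0.0523 0.0015 0; 0.0086 -0.0523 0.0015 0; 0.0086 -0.0523 0.0015 0; 0.0086 -0.0523 0.0015 0; 0.0086 -0.0523 0.0015 0; 0 0 0 0; 0 0 0 0' 1
python3 - <<'E'
from h import *
to(485.6,114.1,8); r=rims(); 
for p in r: to(p[0],p[1],8)
E
```

```text
time_s: 11.85
eef_pos: [485.9, 112.9, 158.7]
ee_rot: [0.0, 0.998, 0.057, -0.0]
force: [0.1, -0.3, 0.1]
grip_width: 1.001
grip_force: 0.0
tool mm [-1.000e-01 -1.300e+00  1.507e+02] n 2.5 yaw 6.6
rim [455.1 220.6] D 61
rim [485.3 114.2] D 55
tool mm [ -18.4 -111.   150.8] n 3.1 yaw 6.5
tool mm [ -0.5  -1.8 150.8] n 2.5 yaw 6.5
```

```bash
python3 -m pendant '0 -0.0015 0.05 0; 0 0 0.05 0; 0 0 0.035 0; 0 0 0.016 0; 0 0 0 0' 1 40
python3 -m pendant '0 0 0 0; 0 0 0 0; 0 0 0 0; 0 0 0 0; 0 0 -0.06 0; 0 0 -0.06 0; 0 0 -0.035 0; 0 0 0 0; 0 0 0 0' 0 40
python3 -c "from h import *; to(550,-299,160)"
```

```text
time_s: 12.52
eef_pos: [485.9, 114.2, 7.9]
ee_rot: [-0.0, 0.998, 0.057, -0.0]
force: [1.0, 1.2, 1.5]
grip_width: 1.0
grip_force: 0.0
time_s: 13.65
eef_pos: [485.3, 114.9, 162.3]
ee_rot: [-0.0, 0.998, 0.057, -0.001]
force: [-0.6, -0.2, -1.0]
grip_width: 0.611
grip_force: 41.9
tool mm [ 16.9 418.5   2.2] n 7.0 yaw 6.6
```

```bash
python3 -m pendant '0.0021 0.0523 0 0; 0.0021 0.0523 0 0; 0.0021 0.0523 0 0; 0.0021 0.0523 0 0; 0.0021 0.0523 0 0; 0.0021 0.0523 0 0; 0.0021 0.0523 0 0; 0.0021 0.0523 0 0; 0 0 0 0; 0 0 0 0'
python3 -c "from h import *; to(550,-299,20.5)"
```

```text
time_s: 14.9
eef_pos: [550.0, -298.1, 161.6]
ee_rot: [-0.001, 0.998, 0.057, -0.001]
force: [0.2, -0.0, -1.0]
grip_width: 0.612
grip_force: 42.1
tool mm [1.000e-01 1.200e+00 1.411e+02] n 2.4 yaw 6.6
```

```bash
python3 -m pendant '0 0.001 0.05 0; 0 0 0.05 0; 0 0 0.025 0; 0 0 0.011 0; 0 0 0.004 0; 0 0 0 0'
python3 -m pendant '0 0 0 0; 0 0 0 0; 0 0 -0.05 0; 0 0 -0.06 0; 0 0 -0.04 0; 0 0 0 0; 0 0 0 0' 0.88
python3 -c "from h import *; to(454.5,216.5,158);cups('top'); cups('side')"
```

```text
time_s: 15.65
eef_pos: [551.0, -299.9, 23.9]
ee_rot: [0.0, 0.998, 0.058, 0.001]
force: [-0.3, -0.5, -0.5]
grip_width: 0.612
grip_force: 42.3
time_s: 16.52
eef_pos: [550.2, -299.6, 172.2]
ee_rot: [-0.0, 0.998, 0.057, -0.0]
force: [-0.5, -0.9, -0.2]
grip_width: 0.877
grip_force: 0.0
tool mm [ -36.  -523.7   14.7] n 8.8 yaw 6.6
top [([452.0, 221.0, 8.0], 0.71)]
side [([459.0, 247.0, 26.0], 0.8), ([550.0, -311.0, 59.0], 0.69), ([469.0, -318.0, 56.0], 0.53)]
```

```bash
python3 -m pendant '-0.0045 -0.0582 0 0; -0.0045 -0.0582 0 0; -0.0045 -0.0582 0 0; -0.0045 -0.0582 0 0; -0.0045 -0.0582 0.003 0; -0.0045 -0.0582 0.003 0; -0.0045 -0.0582 0.003 0; -0.0045 -0.0582 0.003 0; 0 -0.03 0 0; 0 -0.028 0 0' 1
python3 -m pendant '0 0 0 0; 0 0 0 0'
python3 - <<'E'
from h import *
r=rims(); 
for p in r: to(p[0],p[1],8)
E
```

```text
time_s: 17.98
eef_pos: [454.2, 217.5, 160.5]
ee_rot: [0.0, 0.998, 0.058, -0.0]
force: [0.4, -0.0, 0.9]
grip_width: 1.002
grip_force: 0.0
time_s: 18.23
eef_pos: [454.8, 215.6, 160.7]
ee_rot: [0.0, 0.998, 0.057, -0.0]
force: [-0.1, 0.3, 1.2]
grip_width: 1.003
grip_force: 0.0
rim [454.9 220.8] D 56
tool mm [  0.7  -5.4 152.8] n 2.5 yaw 6.5
```

```bash
python3 -m pendant '0.0005 -0.0045 0.05 0; 0 0 0.05 0; 0 0 0.035 0; 0 0 0.018 0; 0 0 0 0' 1 40
python3 -m pendant '0 0 0 0; 0 0 0 0; 0 0 0 0; 0 0 0 0; 0 0 -0.06 0; 0 0 -0.06 0; 0 0 -0.035 0; 0 0 0 0; 0 0 0 0' 0 40
python3 -c "from h import *; to(550+85*.993,-299+85*.115,160)"
```

```text
time_s: 18.9
eef_pos: [454.3, 219.7, 7.1]
ee_rot: [0.0, 0.998, 0.057, -0.001]
force: [0.6, 0.0, 0.4]
grip_width: 0.999
grip_force: 0.0
time_s: 20.02
eef_pos: [454.3, 220.5, 162.3]
ee_rot: [0.0, 0.998, 0.057, -0.001]
force: [1.3, -1.0, -1.3]
grip_width: 0.609
grip_force: 41.9
tool mm [120.6 527.    2.2] n 9.0 yaw 6.6
```

```bash
python3 -m pendant '0.012 0.0527 0 0; 0.012 0.0527 0 0; 0.012 0.0527 0 0; 0.012 0.0527 0 0; 0.012 0.0527 0 0; 0.012 0.0527 0 0; 0.012 0.0527 0 0; 0.012 0.0527 0 0; 0.012 0.0527 0 0; 0.012 0.0527 0 0'
python3 -m pendant '0 0 0 0; 0 0 0 0; 0 0 0 0'
python3 -c "from h import *; to(550+85*.993,-299+85*.115,20.5)"
```

```text
time_s: 21.28
eef_pos: [634.2, -290.5, 161.0]
ee_rot: [-0.001, 0.998, 0.057, -0.001]
force: [0.1, 0.4, -0.7]
grip_width: 0.614
grip_force: 42.0
time_s: 21.65
eef_pos: [634.3, -287.9, 162.9]
ee_rot: [-0.0, 0.998, 0.058, -0.0]
force: [0.9, -0.4, -0.1]
grip_width: 0.616
grip_force: 42.1
tool mm [ -0.    1.4 142.4] n 2.4 yaw 6.6
```

```bash
python3 -m pendant '0 0.001 0.05 0; 0 0 0.05 0; 0 0 0.025 0; 0 0 0.011 0; 0 0 0.005 0; 0 0 0 0'
python3 -m pendant '0 0 0 0; 0 0 0 0; 0 0 -0.05 0; 0 0 -0.06 0; 0 0 -0.06 0; -0.06 0 -0.04 0; -0.06 0 0 0; -0.06 0 0 0; 0 0 0 0; 0 0 0 0' 0.88
python3 - <<'E'
from h import *
snap('wrist','w5');snap('side','s5');print(ctrl.sense()['eef_pos'])
print([(np.round(b['at']).tolist(),round(b['p'],2)) for b in models.boxes_of('side','cup0')],models.boxes_of('side','lid_lip'))
a=cv2.imread('pics/w5.png');b=cv2.imread('pics/s5.png')
cv2.imwrite('pics/ws5.png',np.hstack([cv2.resize(a,(400,300)),cv2.resize(b[60:320,100:447],(400,300))]))
E
```

```text
time_s: 22.4
eef_pos: [635.0, -290.2, 23.1]
ee_rot: [0.001, 0.998, 0.057, 0.001]
force: [0.8, -0.2, -1.2]
grip_width: 0.611
grip_force: 42.3
time_s: 23.65
eef_pos: [464.2, -310.1, 227.4]
ee_rot: [0.001, 0.998, 0.057, 0.001]
force: [-0.8, -0.6, 0.1]
grip_width: 0.879
grip_force: 0.0
[ 464.69140789 -309.8149415   226.8379886 ]
[([547.0, -311.0, 59.0], 0.77), ([471.0, -318.0, 58.0], 0.71), ([641.0, -300.0, 57.0], 0.62)] [{'at': [566.8, -406.6, 151.8], 'p': 0.69}]
```

View pics/ws5.png

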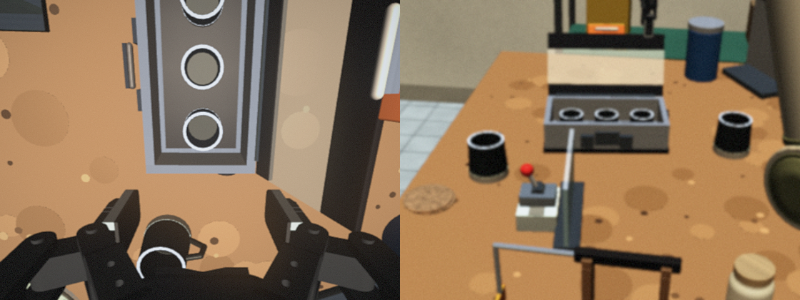

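All three cups stand upright in the warmer and none is left on the counter. Now I'll bring the shut fingers over and behind the lid.

```bash
python3 -m pendant '0 0 -0.05 0; 0 0 -0.045 0; 0.002 0.06 0 0; 0.002 0.06 0 0; 0.002 0.06 0 0; 0 0 0 0; 0 0 0 0' 0
python3 -c "from h import *; to(491.8,-492,205)"
```

```text
time_s: 24.72
eef_pos: [490.7, -487.4, 321.1]
ee_rot: [-0.0, 0.998, 0.058, -0.0]
force: [-0.4, 0.7, 0.8]
grip_width: -0.002
grip_force: 0.0
tool mm [  0.5   4.7 116.1] n 1.9 yaw 6.6
```

```bash
python3 -m pendant '0 0.005 0.05 0; 0 0 0.05 0; 0 0 0.016 0; 0 -0.015 0 0; 0 -0.015 0 0; 0 -0.01 0 0; 0 -0.01 0 0'
python3 -m pendant '0 -0.008 0 0; 0 -0.008 0 0; 0 -0.008 0 0; 0 -0.008 0 0'
python3 -m pendant '0 -0.008 0 0; 0 -0.008 0 0; 0 -0.008 0 0; 0 -0.008 0 0'
```

```text
time_s: 25.6
eef_pos: [485.2, -442.1, 206.7]
ee_rot: [0.001, 0.998, 0.058, 0.0]
force: [0.8, 0.2, -0.4]
grip_width: -0.003
grip_force: 0.0
time_s: 26.1
eef_pos: [481.3, -411.0, 205.6]
ee_rot: [-0.0, 0.998, 0.057, -0.0]
force: [-0.2, -0.0, 0.6]
grip_width: -0.002
grip_force: 0.0
time_s: 26.6
eef_pos: [477.7, -379.1, 205.7]
ee_rot: [-0.0, 0.998, 0.057, 0.0]
force: [0.6, 0.1, -0.1]
grip_width: 0.003
grip_force: 0.0
```

```bash
python3 -m pendant '0 -0.008 0 0; 0 -0.008 0 0; 0 0 0 0'; python3 -c "
from h import *
snap('side','s6');print([(np.round(b['at']).tolist(),round(b['p'],2)) for b in models.boxes_of('side','lid_lip')])
b=cv2.imread('pics/s6.png');cv2.imwrite('pics/s6c.png',cv2.resize(b[40:240,150:450],(600,400)))"
```

```text
time_s: 26.98
eef_pos: [475.9, -363.3, 205.8]
ee_rot: [0.0, 0.998, 0.058, 0.0]
force: [-0.4, -0.7, 0.1]
grip_width: -0.004
grip_force: 0.0
[([566.0, -405.0, 154.0], 0.85)]
```

View pics/s6c.png

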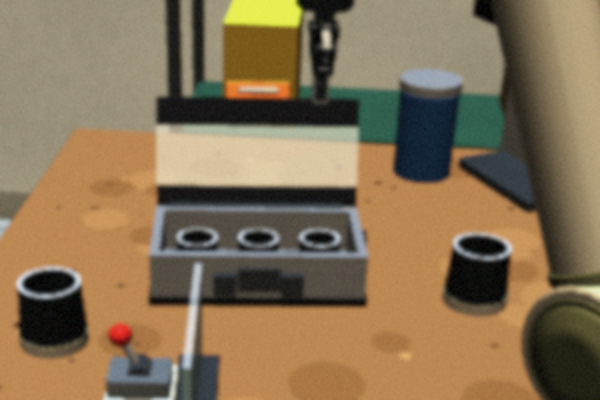

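Run:
```python
from h import *
import pickle
np.set_printoptions(precision=1,suppress=True)
s=pickle.load(open('side0.pkl','rb'));t=pickle.load(open('top0.pkl','rb'))
p=proj(s,ctrl.sense()['eef_pos']);print('tcp crop',(p-[150,40])*2)
for a,b in[((497,25),(228.5,88.5)),((557,530),(329,88.5))]:
    o1,d1=ray(t,a[0]/4.8+344.6,a[1]/4.8+144.6);o2,d2=ray(s,*b)
    k=np.linalg.lstsq(np.c_[d1,-d2],o2-o1,rcond=None)[0];print(o1+k[0]*d1,o2+k[1]*d2)
for th in(1.7,1.8,1.95):
  for x in(145,-145):
    y=-77.5+155*np.cos(th);z=75.5+155*np.sin(th);w=[550+x*.993-y*.115,-299+x*.115+y*.993,z];print(th,w,(proj(s,w)-[150,40])*2,proj(t,w))
```

```text
tcp crop [317.3 126.3]
[ 708.9 -422.2  215.7] [ 708.  -422.3  215.5]
[ 423.1 -452.   220.3] [ 422.1 -452.   220.3]
1.7 [np.float64(705.1941531108178), np.float64(-379.11360033949563), np.float64(229.20804562013262)] [153.2  97.6] [433.7 149.8]
1.7 [np.float64(417.2241531108177), np.float64(-412.46360033949566), np.float64(229.20804562013262)] [361.7 100.2] [446.8 256.9]
1.8 [np.float64(706.9473773379043), np.float64(-394.2523104046865), np.float64(226.44638278612024)] [154.  96.] [439.  149.5]
1.8 [np.float64(418.9773773379043), np.float64(-427.60231040468653), np.float64(226.44638278612024)] [360.4  98.5] [452.2 256.4]
1.95 [np.float64(709.4959733188367), np.float64(-416.25888265743333), np.float64(219.48875582559975)] [155.1  95.6] [446.4 149.3]
1.95 [np.float64(421.5259733188367), np.float64(-449.60888265743336), np.float64(219.48875582559975)] [358.3  98.1] [459.6 255.6]
```

```bash
python3 -c "
from h import *
c=snap('top','t6');s=viewer.capture('side')
for th in(1.2,1.3,1.4,1.5):
  for x in(145,-145):
    y=-77.5+155*np.cos(th);z=75.5+155*np.sin(th);w=[550+x*.993-y*.115,-299+x*.115+y*.993,z];print(th,(proj(s,w)-[150,40])*2,(proj(c,w)-[300,130])*4)
b=cv2.imread('pics/t6.png');cv2.imwrite('pics/t6c.png',cv2.resize(b[130:280,300:490],(760,600)))"
```

```text
1.2 [149.77713043 123.26194566] [419.45396539  92.87546713]
1.2 [367.42819664 125.77749491] [469.2164424  518.20110268]
1.3 [150.39166015 115.91580574] [442.72323333  89.34044078]
1.3 [366.45398771 118.45465311] [493.12308726 516.22756273]
1.4 [151.05283366 109.63857916] [466.21643478  86.17729782]
1.4 [365.37662591 112.19231999] [517.20517662 514.16070871]
1.5 [151.75150156 104.48095091] [489.62071793  83.43136274]
1.5 [364.21164292 107.04126684] [541.14003352 512.0275992 ]
```

View pics/t6c.png

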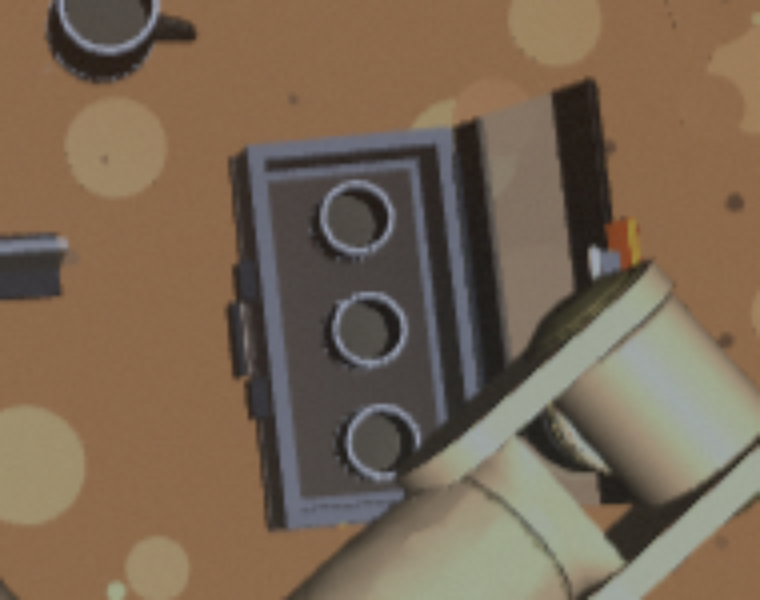

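The top view shows the lid has not moved: it is still at 1.95 rad, edge at crop (590,80), and the hand is in front of it. The fingers must have skimmed over the edge. I'll go back over, lower and with a pause before pushing.

```bash
python3 -m pendant '0 0 -0.06 0; 0 0 -0.055 0; 0 0 0 0; 0 0.05 0 0; 0 0.05 0 0; 0 0.04 0 0; 0 0 0 0; 0 0 0 0'
python3 -m pendant '0 0 0.04 0; 0 0 0.04 0; 0 0 0.03 0; 0 0 0.025 0; 0 0 0 0; 0 0 0 0'
python3 -c "from h import *; to(491.8,-500,185);to(491.8,-430,185)
c=snap('side','s7');print(proj(c,ctrl.sense()['eef_pos']))"
```

```text
time_s: 28.18
eef_pos: [491.9, -502.5, 319.9]
ee_rot: [-0.001, 0.998, 0.057, -0.0]
force: [0.2, 0.0, 0.5]
grip_width: -0.001
grip_force: 0.0
time_s: 28.92
eef_pos: [492.3, -502.6, 187.8]
ee_rot: [0.001, 0.998, 0.058, 0.001]
force: [-0.4, 0.7, 0.9]
grip_width: -0.001
grip_force: 0.0
tool mm [-0.2 -2.7  2.8] n 0.1 yaw 6.6
tool mm [  7.8 -72.2   2.6] n 1.2 yaw 6.6
[304.79843402  92.32055099]
```

Positioned behind and lower. Pushing now, watching the force.

```bash
python3 -m pendant '0 -0.012 0 0; 0 -0.012 0 0; 0 -0.012 0 0; 0 -0.012 0 0; 0 -0.012 0 0'
python3 -m pendant '0 -0.008 0 0; 0 -0.008 0 0; 0 -0.008 0 0'
python3 -m pendant '0 -0.008 0 0; 0 -0.008 0 0; 0 -0.008 0 0'
python3 -c "from h import *
c=snap('top','t7')
for th in(1.3,1.5,1.7,1.95):
    x=145;y=-77.5+155*np.cos(th);z=75.5+155*np.sin(th);w=[550+x*.993-y*.115,-299+x*.115+y*.993,z];print(th,proj(c,w).round())
d=cv2.absdiff(cv2.imread('pics/t7.png'),cv2.imread('pics/t6.png'))[140:165,400:470].max(2);print(d.max(),(d>60).sum())"
```

```text
time_s: 29.6
eef_pos: [485.3, -443.0, 187.1]
ee_rot: [0.001, 0.998, 0.057, 0.001]
force: [-0.6, 0.9, 0.6]
grip_width: -0.001
grip_force: 0.0
time_s: 29.98
eef_pos: [482.3, -419.1, 185.9]
ee_rot: [0.0, 0.998, 0.057, 0.0]
force: [-0.9, -0.5, 0.2]
grip_width: 0.001
grip_force: 0.0
time_s: 30.35
eef_pos: [479.5, -395.0, 185.7]
ee_rot: [0.0, 0.998, 0.057, 0.0]
force: [0.6, -0.5, -0.0]
grip_width: -0.005
grip_force: 0.0
1.3 [411. 152.]
1.5 [422. 151.]
1.7 [434. 150.]
1.95 [446. 149.]
10 0
```

```bash
python3 -c "from h import *
c=snap('side','s8');t=cv2.imread('pics/t7.png');b=cv2.imread('pics/s8.png');print(proj(c,ctrl.sense()['eef_pos']))
cv2.imwrite('pics/v8.png',np.hstack([cv2.resize(b[60:185,220:345],(500,500),interpolation=cv2.INTER_CUBIC),cv2.resize(t[140:275,360:441],(300,500))]))"
```

```text
[307.40462666 105.95140738]
```

View pics/v8.png

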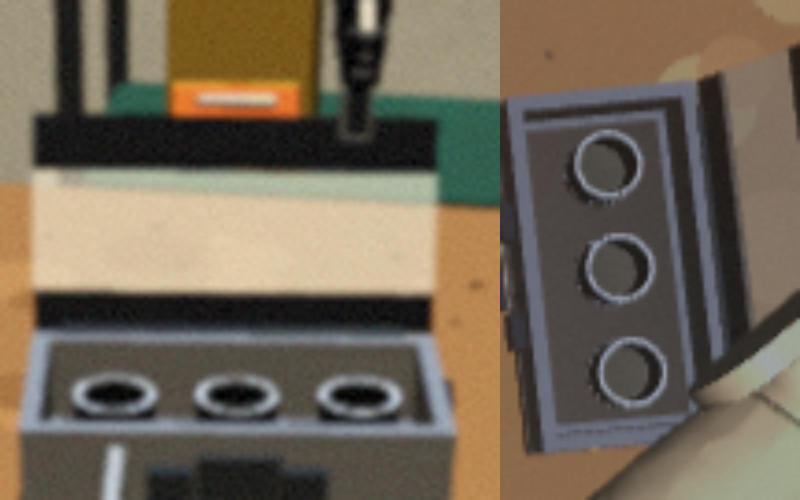

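```bash
python3 -c "from h import *
import pickle
c=pickle.load(open('w3.pkl','rb'))
for z in(0,19,30,40,50): print(z,proj(c,[434.05,5.0,120+z]))
c=viewer.capture('side');p=np.array(ctrl.sense()['eef_pos'])
for z in (0,19,30,40): print(z,(proj(c,p+[0,0,z])-[220,60])*4)
"
```

```text
0 [283.32768993 246.1736839 ]
19 [283.34317059 260.80976108]
30 [283.35374092 270.80339688]
40 [283.36463378 281.10196903]
50 [283.37700636 292.79954164]
0 [349.69926804 183.66259911]
19 [351.05738732 157.76244648]
30 [351.85214247 142.60598715]
40 [352.58011849 128.72304604]
```

The side view shows the fingertip at crop (355,140), in front of the lid and about 30 mm higher than the TCP projection. So the shut fingers do pass just over the lid's edge. I'll go back and push from lower.

```bash
python3 -m pendant '0 0 -0.06 0; 0 0 -0.06 0; 0 0 0 0; 0 0.05 0 0; 0 0.05 0 0; 0 0.01 0 0; 0 0 0 0; 0 0 0 0'
python3 -m pendant '0 0 0.04 0; 0 0 0.04 0; 0 0 0.04 0; 0 0 0.025 0; 0 0 0 0; 0 0 0 0'
python3 -m pendant '0 -0.012 0 0; 0 -0.012 0 0; 0 -0.012 0 0; 0 -0.012 0 0; 0 0 0 0'
python3 -c "from h import *
a=viewer.capture('top')['color'];t=cv2.imread('pics/t7.png')[:,:,::-1]
d=cv2.absdiff(a,t)[140:165,400:470].max(2);print(d.max(),(d>60).sum())"
```

```text
time_s: 31.5
eef_pos: [492.3, -504.2, 305.7]
ee_rot: [-0.0, 0.998, 0.058, -0.0]
force: [0.4, 0.2, 0.8]
grip_width: -0.004
grip_force: 0.0
time_s: 32.25
eef_pos: [492.6, -504.9, 162.7]
ee_rot: [0.001, 0.998, 0.058, 0.001]
force: [0.5, 1.3, 0.2]
grip_width: 0.0
grip_force: 0.0
time_s: 32.88
eef_pos: [487.2, -457.1, 162.7]
ee_rot: [0.001, 0.998, 0.058, 0.001]
force: [-0.5, -1.4, 0.7]
grip_width: 0.002
grip_force: 0.4
96 28
```

Contact: the lid corner is moving. I'll push on.

```bash
python3 -m pendant '0 -0.008 0 0; 0 -0.008 0 0; 0 -0.008 0 0; 0 -0.008 0 0; 0 -0.008 0 0'
python3 -m pendant '0 -0.008 0 0; 0 -0.008 0 0; 0 -0.008 0 0; 0 -0.008 0 0; 0 0 0 0'
cat > lid.py <<'E'
from h import *
c=viewer.capture('top');g=c['color']
for th in(.075,.5,.9,1.2,1.4,1.5,1.6,1.7,1.95):
    x=140;y=-77.5+150*np.cos(th);z=79+150*np.sin(th);w=[550+x*.993-y*.115,-299+x*.115+y*.993,z];u,v=proj(c,w).round().astype(int);print(th,(u,v),g[v,u])
print([b['at'] for b in models.boxes_of('top','lid_lip')])
E
python3 lid.py
```

```text
time_s: 33.55
eef_pos: [482.0, -416.7, 160.6]
ee_rot: [-0.0, 0.998, 0.057, -0.0]
force: [-0.6, -1.7, 1.0]
grip_width: -0.004
grip_force: 0.6
time_s: 34.17
eef_pos: [478.4, -384.9, 160.7]
ee_rot: [-0.0, 0.998, 0.058, -0.0]
force: [0.6, -0.6, 0.9]
grip_width: 0.005
grip_force: 0.0
0.075 (np.int64(364), np.int64(167)) [105 106 120]
0.5 (np.int64(373), np.int64(162)) [137 103  74]
0.9 (np.int64(390), np.int64(158)) [137 104  73]
1.2 (np.int64(406), np.int64(155)) [137 103  73]
1.4 (np.int64(417), np.int64(153)) [53 43 39]
1.5 (np.int64(423), np.int64(153)) [148 113  83]
1.6 (np.int64(428), np.int64(152)) [148 113  83]
1.7 (np.int64(434), np.int64(152)) [138 106  74]
1.95 (np.int64(446), np.int64(151)) [139 105  75]
[[574.9, -346.9, 229.5]]
```

```bash
python3 -m pendant '0 0 0 0; 0 0 0 0; 0 0 0 0; 0 0 0 0; 0 0 0 0; 0 0 0 0; 0 0 0 0; 0 0 0 0; 0 0 0 0; 0 0 0 0' >/dev/null
python3 -m pendant '0 0 -0.05 0; 0 0 -0.05 0; 0 0 0 0; 0 0 0 0; 0 0 0 0; 0 0 0 0; 0 0 0 0; 0 0 0 0; 0 0 0 0; 0 0 0 0'
python3 lid.py; python3 -c "from h import *; to(540,-212,130)"
```

```text
time_s: 36.78
eef_pos: [478.4, -385.6, 260.7]
ee_rot: [0.0, 0.998, 0.057, 0.0]
force: [-0.5, 1.4, 0.5]
grip_width: -0.006
grip_force: 0.0
0.075 (np.int64(364), np.int64(167)) [103 106 121]
0.5 (np.int64(373), np.int64(162)) [63 48 38]
0.9 (np.int64(390), np.int64(158)) [137 103  72]
1.2 (np.int64(406), np.int64(155)) [139 104  75]
1.4 (np.int64(417), np.int64(153)) [150 113  84]
1.5 (np.int64(423), np.int64(153)) [148 113  82]
1.6 (np.int64(428), np.int64(152)) [147 111  82]
1.7 (np.int64(434), np.int64(152)) [137 102  72]
1.95 (np.int64(446), np.int64(151)) [137 102  72]
[[551.7, -297.0, 128.7]]
tool mm [  81.1 -165.4  130.7] n 3.8 yaw 6.6
```

```bash
python3 -m pendant '0.02 -0.041 0 0; 0.02 -0.041 0 0; 0.02 -0.041 0 0; 0.02 -0.041 0.03 0; 0 0 0.03 0; 0 0 0 0; 0 0 0 0; 0 0 0 0; 0 0 0 0; 0 0 0 0'
python3 lid.py | head -2
python3 - <<'E'
from h import *
for cam in('wrist','side'):
    c=snap(cam,cam+'9');print(cam,[b['at'] for b in models.boxes_of(cam,'lid_lip')],proj(c,[540,-212,96]))
to(540,-212,130)
a=cv2.imread('pics/wrist9.png');b=cv2.imread('pics/side9.png')
cv2.imwrite('pics/v9.png',np.hstack([cv2.resize(a,(400,300)),cv2.resize(b[60:240,180:420],(400,300))]))
E
```

```text
time_s: 38.12
eef_pos: [539.1, -213.7, 201.0]
ee_rot: [0.0, 0.998, 0.057, 0.0]
force: [-0.5, -0.4, -0.8]
grip_width: -0.002
grip_force: 0.0
0.075 (np.int64(364), np.int64(167)) [68 62 58]
0.5 (np.int64(373), np.int64(162)) [134 102  72]
wrist [[587.0, -293.1, 88.1]] [281.48028723 197.39756919]
side [[463.1, 363.8, 12.9]] [279.39205637 162.41758946]
tool mm [ 1.1 -1.4 70.7] n 1.2 yaw 6.6
```

View pics/v9.png

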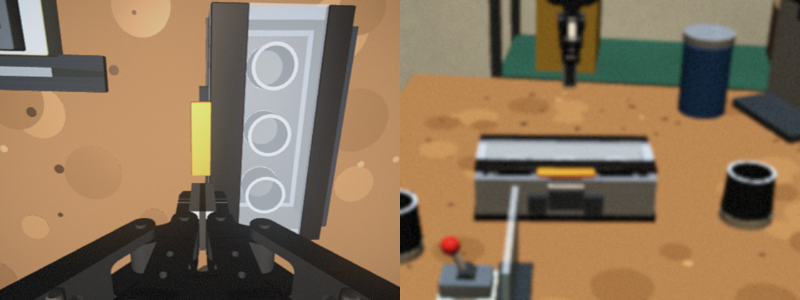

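The lid rests on the catch. The lip is at wrist (281,194), where I predicted (281,197). Now pressing down carefully.

```bash
python3 -m pendant '0.001 -0.001 0.05 0; 0 0 0.04 0; 0 0 0 0; 0 0 0 0; 0 0 0.004 0; 0 0 0.004 0; 0 0 0 0'
python3 -m pendant '0 0 0.003 0; 0 0 0.003 0; 0 0 0 0; 0 0 0 0'
python3 -m pendant '0 0 0.003 0; 0 0 0.003 0; 0 0 0 0; 0 0 0 0'
```

```text
time_s: 39.3
eef_pos: [539.9, -212.3, 102.6]
ee_rot: [-0.0, 0.998, 0.057, -0.0]
force: [-0.1, -0.0, -0.5]
grip_width: 0.0
grip_force: 0.0
time_s: 39.8
eef_pos: [540.0, -212.4, 96.7]
ee_rot: [0.0, 0.998, 0.057, 0.0]
force: [-0.6, -1.0, -1.0]
grip_width: 0.001
grip_force: 0.0
time_s: 40.3
eef_pos: [540.0, -212.4, 90.7]
ee_rot: [-0.0, 0.998, 0.057, 0.0]
force: [-0.1, -0.1, -0.4]
grip_width: 0.002
grip_force: 0.0
```

```bash
python3 -m pendant '0 0 0.004 0; 0 0 0.004 0; 0 0 0 0; 0 0 0 0'
python3 -m pendant '0 0 0.004 0; 0 0 0.004 0; 0 0 0 0; 0 0 0 0'
python3 -m pendant '0 0 0.003 0; 0 0 0.003 0; 0 0 0 0; 0 0 0 0'
```

```text
time_s: 40.8
eef_pos: [540.0, -212.4, 82.7]
ee_rot: [0.0, 0.998, 0.057, 0.0]
force: [0.3, -0.3, -0.8]
grip_width: -0.006
grip_force: 0.0
time_s: 41.3
eef_pos: [540.0, -212.4, 74.7]
ee_rot: [0.0, 0.998, 0.057, -0.0]
force: [0.2, -0.1, -0.4]
grip_width: -0.0
grip_force: 0.0
time_s: 41.8
eef_pos: [540.0, -212.4, 68.7]
ee_rot: [0.0, 0.998, 0.057, 0.0]
force: [0.1, 0.4, -0.7]
grip_width: 0.001
grip_force: 0.0
```

```bash
python3 -m pendant '0 0 0.002 0; 0 0 0.002 0; 0 0 0 0; 0 0 0 0'
python3 -m pendant '0 0 0.002 0; 0 0 0.002 0; 0 0 0 0; 0 0 0 0'
python3 -m pendant '0 0 0.002 0; 0 0 0.002 0; 0 0 0 0; 0 0 0 0'
python3 -c "from h import *
c=viewer.capture('wrist');print([(b['at'],b['p']) for b in models.boxes_of('wrist','lid_lip')],proj(c,[540,-212,96]));p=np.array(ctrl.sense()['eef_pos'])
for z in(0,20,30):print(proj(c,p+[0,0,z]))
cv2.imwrite('pics/w10.png',c['color'][:,:,::-1])"
```

```text
time_s: 42.3
eef_pos: [540.0, -212.4, 64.7]
ee_rot: [0.0, 0.998, 0.057, 0.0]
force: [0.4, 0.3, 0.4]
grip_width: 0.002
grip_force: 0.0
time_s: 42.8
eef_pos: [540.1, -212.4, 61.4]
ee_rot: [0.0, 0.998, 0.057, 0.0]
force: [-1.3, 0.6, 7.9]
grip_width: 0.003
grip_force: 3.6
time_s: 43.3
eef_pos: [540.0, -212.5, 56.5]
ee_rot: [0.0, 0.998, 0.057, -0.0]
force: [0.0, 0.5, -0.4]
grip_width: 0.002
grip_force: 0.3
[([593.2, -271.9, 87.2], 0.62), ([596.8, -52.2, 10.9], 0.34)] [282.46763517 280.20896639]
[283.46531119 246.12778663]
[283.51945343 261.58909389]
[283.55139033 270.70925862]
```

```bash
python3 -m pendant '0 0 0.002 0; 0 0 0.002 0; 0 0 0 0; 0 0 0 0'
python3 -m pendant '0 0 0.002 0; 0 0 0.001 0; 0 0 0 0; 0 0 0 0'
python3 -m pendant '0 0 0.001 0; 0 0 0.001 0; 0 0 0 0; 0 0 0 0'
```

```text
time_s: 43.9
eef_pos: [540.0, -212.4, 52.6]
ee_rot: [0.0, 0.998, 0.057, -0.0]
force: [0.8, -0.5, -0.1]
grip_width: -0.003
grip_force: 0.0
time_s: 44.4
eef_pos: [540.0, -212.4, 49.7]
ee_rot: [0.0, 0.998, 0.057, 0.0]
force: [0.3, -0.9, 0.4]
grip_width: 0.004
grip_force: 0.0
time_s: 44.9
eef_pos: [540.2, -212.5, 49.1]
ee_rot: [0.0, 0.998, 0.057, 0.0]
force: [-4.3, 2.7, 11.5]
grip_width: 0.003
grip_force: 6.1
```

```bash
python3 -m pendant '0 0 0.001 0; 0 0 0.001 0; 0 0 0 0; 0 0 0 0'
python3 -m pendant '0 0 -0.03 0; 0 0 -0.05 0; 0 0 -0.05 0; -0.05 -0.05 0 0; 0 -0.05 0 0; 0 -0.05 0 0; 0 -0.05 0 0; 0 -0.05 0 0; 0 0 0 0'
python3 - <<'E'
from h import *
c=snap('side','s11');t=viewer.capture('top')
for n,c in(('side',c),('top',t)):
    h=cv2.cvtColor(c['color'],cv2.COLOR_RGB2HSV); m=cv2.inRange(h,(8,150,120),(30,255,255))
    p=proj(c,[540,-212,83.5]).astype(int); y0,x0=p[1]-25,p[0]-40
    ys,xs=np.nonzero(m[y0:y0+50,x0:x0+80]); print(n,len(xs),xs.mean()+x0,ys.mean()+y0)
    for th in(0,.075):
        y=-77.5+165*np.cos(th);z=75.5+165*np.sin(th)+8; print(th,proj(c,[550-y*.115,-299+y*.993,z]))
b=cv2.imread('pics/side9.png');h=cv2.cvtColor(b,cv2.COLOR_BGR2HSV);m=cv2.inRange(h,(8,150,120),(30,255,255))[137:187,239:319];ys,xs=np.nonzero(m);print('before',len(xs),xs.mean()+239,ys.mean()+137)
to(462,344,300)
E
```

```text
time_s: 45.4
eef_pos: [540.3, -212.6, 49.0]
ee_rot: [0.001, 0.998, 0.058, 0.001]
force: [-10.3, 5.4, 27.9]
grip_width: 0.001
grip_force: 13.7
time_s: 46.52
eef_pos: [467.6, 27.6, 175.9]
ee_rot: [-0.0, 0.998, 0.059, 0.0]
force: [-0.5, -1.3, 0.8]
grip_width: -0.001
grip_force: 0.0
side 210 279.14761904761906 167.5047619047619
0 [279.3152542 166.6738059]
0.075 [279.4144485  162.36621772]
top 9 359.22222222222223 211.88888888888889
0 [363.39203413 213.79106332]
0.075 [364.16697579 213.43526424]
before 207 278.5072463768116 162.3768115942029
tool mm [  30.7 -317.5 -124.4] n 5.7 yaw 6.6
```

The lid is shut: its lip moved from side row 162.4 to 167.5, and shut predicts 166.7. The fingertips seem to sit about 34 mm above the reported TCP when shut, so I'll check that from the finger spacing in the pictures before grasping the rod.

```bash
python3 - <<'E'
from h import *
import pickle
c=pickle.load(open('w3.pkl','rb'));T=np.array(c['pose']);f=210/np.tan(np.radians(c['vertical_fov'])/2)
print('fov',c['vertical_fov'],'depth at opening 85/208px',f*85/208,'TCP depth',(T[:3,:3].T@(np.array([434.05,5,120])-T[:3,3])))
c=viewer.capture('side');p=np.array(ctrl.sense()['eef_pos'])
for z in(0,15,30,45):print(z,proj(c,p+[0,0,z]).round())
u,v=proj(c,p).round().astype(int);print(c['color'][v-30:v+8,u].max(1))
to(462,344,260)
E
ls pics
```

```text
fov 62.477005506766396 depth at opening 85/208px 141.48655422062234 TCP depth [1.16909414e-01 1.89730356e+01 1.89105905e+02]
0 [304. 181.]
15 [304. 175.]
30 [304. 168.]
45 [305. 162.]
[ 18  14  16  22  19  18  27  18  18  20  21  18  21  22  38  70  91 101
  91  82  86  84  87  89  85  83  81  83  85  81  85  81  84  82  85  89
  82  65]
tool mm [  30.2 -318.1  -84.4] n 5.5 yaw 6.6
c1.png
c2.png
s11.png
s5.png
s6.png
s6c.png
s7.png
s8.png
side0.png
side9.png
t6.png
t6c.png
t7.png
top0.png
v8.png
v9.png
w1.png
w10.png
w2.png
w3.png
w4.png
w5.png
wrist9.png
ws5.png
```

Both checks agree: the real fingertips sit about 35 mm above the reported TCP, so I'll account for that. Moving over the rod, turning to its yaw.

```bash
python3 -m pendant '0.005 -0.053 0 0; 0.005 -0.053 0 0; 0.005 -0.053 0 0; 0.005 -0.053 0 0; 0.005 -0.053 0 0; 0.005 -0.053 0 0; 0 0 0 0.16; 0 0 0 0; 0 0 0 0' 0.8
python3 - <<'E'
from h import *
c=snap('wrist','w12')
for n,p in dict(h0=(387,346.8,170),h1=(536.7,341,170)).items(): print(n,proj(c,p).round())
print([(np.round(b['at']),b['p']) for b in models.boxes_of('wrist','rod')])
to(462,344,108)
E
```

```text
time_s: 47.8
eef_pos: [462.1, 343.4, 175.7]
ee_rot: [0.0, 1.0, -0.022, -0.0]
force: [-0.0, 0.5, 0.4]
grip_width: 0.803
grip_force: 0.0
h0 [283. 355.]
h1 [282. 103.]
[(array([488., 347., 170.]), 0.87)]
tool mm [ 0.  -0.3 67.8] n 1.1 yaw -2.6
```

View pics/w12.png

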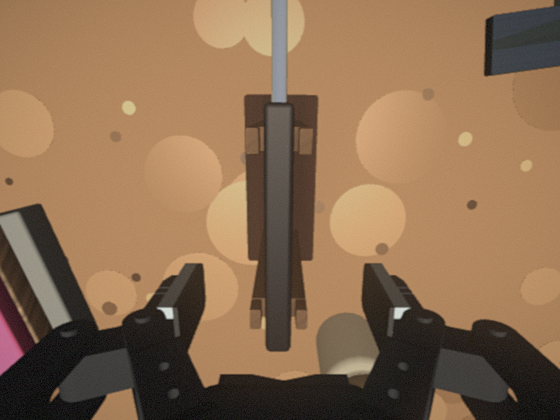

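The handle runs from (280,103) to (279,350), centred and aligned between the fingers. Grasping.

```bash
python3 -m pendant '0 -0.001 0.04 0; 0 0 0.028 0; 0 0 0 0; 0 0 0 0' 0.8 90
python3 -m pendant '0 0 0 0; 0 0 0 0; 0 0 0 0; 0 0 0 0; 0 0 0 0; 0 0 0 0' 0 90
python3 -m pendant '0 0 -0.02 0; 0 0 -0.04 0; 0 0 -0.05 0; 0 0 -0.04 0; 0 0 0 0; 0 0 0 0'
python3 - <<'E'
from h import *
for cam in('side','top'):
    c=snap(cam,cam+'13')
    for q in('rod','rod_paddle','stand'): print(cam,q,[(np.round(b['at']).tolist(),round(b['p'],2)) for b in models.boxes_of(cam,q)])
    # orange paddle pixels
    p=proj(c,[652,335,195]).astype(int); h=cv2.cvtColor(c['color'],cv2.COLOR_RGB2HSV); m=cv2.inRange(h,(8,150,120),(32,255,255))
    sub=m[max(0,p[1]-30):p[1]+30,max(0,p[0]-30):p[0]+30]; ys,xs=np.nonzero(sub); print(cam,'pred',p,len(xs),xs.mean()+max(0,p[0]-30),ys.mean()+max(0,p[1]-30))
print(ctrl.sense()['eef_pos'])
E
```

```text
time_s: 48.4
eef_pos: [462.3, 345.5, 109.1]
ee_rot: [-0.0, 1.0, -0.023, 0.001]
force: [-0.3, 0.8, 0.3]
grip_width: 0.801
grip_force: 0.0
time_s: 49.15
eef_pos: [461.7, 345.6, 108.3]
ee_rot: [-0.0, 1.0, -0.023, 0.0]
force: [-1.1, -0.4, 5.4]
grip_width: 0.171
grip_force: 88.4
time_s: 49.9
eef_pos: [461.0, 345.2, 256.0]
ee_rot: [0.001, 1.0, -0.023, -0.001]
force: [-0.6, -0.7, -2.2]
grip_width: 0.171
grip_force: 87.9
side rod [([511.0, 349.0, 311.0], 0.96), ([577.0, -233.0, 81.0], 0.74)]
side rod_paddle [([514.0, 352.0, 311.0], 0.86)]
side stand [([465.0, 361.0, 10.0], 0.89)]
side pred [180 255] 132 179.53030303030303 252.3939393939394
top rod [([582.0, 340.0, 312.0], 0.53)]
top rod_paddle [([584.0, 340.0, 309.0], 0.66)]
top stand [([469.0, 338.0, 14.0], 0.69)]
top pred [173 166] 1 175.0 166.0
[461.46415547 345.40536165 257.34241825]
```

The rod is held firmly and the paddle is where I predicted it. Turning to the panel's yaw and carrying it over.

```bash
python3 -m pendant '0 0 0 -0.136; 0.003 0.045 0 0; 0.003 0.045 0 0; 0.003 0.045 0 0; 0.003 0.045 0 0; 0.003 0.045 0 0; 0.003 0.045 0 0; 0.003 0.046 0 0; 0 0 0 0; 0 0 0 0'
python3 - <<'E'
from h import *
to(510.8,32,257)
for cam in('side','top'):
    c=snap(cam,cam+'14'); h=cv2.cvtColor(c['color'],cv2.COLOR_RGB2HSV)
    m=cv2.inRange(h,(8,150,120),(32,255,255)); r=cv2.inRange(h,(0,170,90),(6,255,255))|cv2.inRange(h,(174,170,90),(180,255,255))
    for n,k,w in(('paddle',m,[701,49,204]),('ball',r,[670,47,108])):
        p=proj(c,w).astype(int); sub=k[p[1]-25:p[1]+25,p[0]-25:p[0]+25]; ys,xs=np.nonzero(sub)
        print(cam,n,'pred',p,len(xs),[xs.mean()+p[0]-25,ys.mean()+p[1]-25] if len(xs) else '')
E
```

```text
time_s: 51.55
eef_pos: [511.0, 33.0, 257.7]
ee_rot: [-0.0, 0.999, 0.045, -0.0]
force: [0.2, 0.1, -1.8]
grip_width: 0.173
grip_force: 88.2
tool mm [-0.3  0.9  0.7] n 0.0 yaw 5.2
side paddle pred [192 167] 95 [np.float64(194.02105263157895), np.float64(167.6315789473684)]
side ball pred [209 207] 89 [np.float64(209.53932584269663), np.float64(206.5056179775281)]
top paddle pred [275 150] 0 
top ball pred [277 167] 18 [np.float64(277.27777777777777), np.float64(167.38888888888889)]
```

```bash
python3 -m pendant '0.006 0.001 0 0; 0 0 0 0; 0 0 0.04 0; 0 0 0.03 0; 0 0 0.026 0; 0 0 0 0; 0 0 0 0'
python3 - <<'E'
from h import *
c=snap('side','s15'); h=cv2.cvtColor(c['color'],cv2.COLOR_RGB2HSV)
m=cv2.inRange(h,(8,150,120),(32,255,255)); r=cv2.inRange(h,(0,170,90),(6,255,255))|cv2.inRange(h,(174,170,90),(180,255,255))
for n,k,w in(('paddle',m,[702,49,108]),('ball',r,[670,47,108])):
    p=proj(c,w).astype(int); sub=k[p[1]-25:p[1]+25,p[0]-25:p[0]+25]; ys,xs=np.nonzero(sub); print(n,p,len(xs),xs.mean()+p[0]-25,ys.mean()+p[1]-25,xs.min()+p[0]-25,xs.max()+p[0]-25)
print(proj(c,[680,47,108]))
E
```

```text
time_s: 52.52
eef_pos: [517.8, 32.3, 162.9]
ee_rot: [0.0, 0.999, 0.045, 0.001]
force: [-0.1, -0.1, -1.0]
grip_width: 0.173
grip_force: 88.2
paddle [194 206] 154 204.74675324675326 207.93506493506493 190 218
ball [209 207] 86 209.56976744186045 206.40697674418604 205 215
[204.83614631 206.77892038]
```

```bash
python3 -m pendant '-0.008 0 0 0; -0.008 0 0 0; -0.008 0 0 0; -0.008 0 0 0; -0.008 0 0 0; -0.008 0 0 0; 0 0 0 0'
python3 -m pendant '-0.003 0 0 0; -0.003 0 0 0; 0 0 0 0'
cat > ball.py <<'E'
from h import *
for cam in('side','top'):
    c=viewer.capture(cam); h=cv2.cvtColor(c['color'],cv2.COLOR_RGB2HSV)
    r=cv2.inRange(h,(0,170,90),(6,255,255))|cv2.inRange(h,(174,170,90),(180,255,255))
    for n,x in(('off',79),('mid',60),('on',41)):
        p=proj(c,[592+x*.996,39.5+x*.091,108 if n!='mid' else 112]); print(cam,n,p.round(1))
    p=p.astype(int); sub=r[p[1]-20:p[1]+20,p[0]-25:p[0]+25]; ys,xs=np.nonzero(sub)
    if len(xs): print('seen',len(xs),xs.mean()+p[0]-25,ys.mean()+p[1]-20)
E
python3 ball.py
```

```text
time_s: 53.45
eef_pos: [468.5, 27.9, 161.5]
ee_rot: [-0.0, 0.999, 0.045, -0.001]
force: [-0.6, 0.2, -1.9]
grip_width: 0.168
grip_force: 88.3
time_s: 53.82
eef_pos: [463.1, 27.3, 161.6]
ee_rot: [-0.0, 0.999, 0.045, -0.0]
force: [0.8, 0.3, -1.1]
grip_width: 0.168
grip_force: 88.3
side off [209.1 207. ]
side mid [217.7 205.6]
side on [226.5 207.3]
seen 92 224.1304347826087 205.81521739130434
top off [277.4 167.4]
top mid [277.8 173.5]
top on [278.3 180. ]
seen 21 276.2857142857143 178.33333333333334
```

```bash
python3 -m pendant '-0.003 0 0 0; -0.002 0 0 0; 0 0 0 0; 0 0 0 0'
python3 -m pendant '-0.002 0 0 0; 0 0 0 0; 0 0 0 0'
python3 -m pendant '-0.002 0 0 0; 0 0 0 0; 0 0 0 0'
python3 ball.py | grep -E 'on|seen'
```

```text
time_s: 54.42
eef_pos: [458.3, 26.9, 161.7]
ee_rot: [-0.0, 0.999, 0.045, -0.0]
force: [-0.3, -0.1, -1.5]
grip_width: 0.171
grip_force: 88.2
time_s: 54.8
eef_pos: [456.5, 26.7, 161.7]
ee_rot: [-0.0, 0.999, 0.045, 0.0]
force: [2.1, -0.1, -3.6]
grip_width: 0.169
grip_force: 88.1
time_s: 55.18
eef_pos: [456.1, 26.6, 161.6]
ee_rot: [-0.0, 0.999, 0.045, 0.002]
force: [13.6, 2.1, -9.6]
grip_width: 0.17
grip_force: 87.9
side on [226.5 207.3]
seen 95 227.2421052631579 206.8736842105263
top on [278.3 180. ]
seen 20 276.5 180.5
```

The switch is at its stop: ball at side (227,207), as predicted for on, with 13.6 N felt. Backing off, lifting, and returning to the stand.

```bash
python3 -m pendant '0.01 0 0 0; 0.015 0 0 0; 0 0 -0.04 0; 0 0 -0.05 0; 0 0 -0.02 0; 0 0 0 0; 0 0 0 0.136; 0 0 0 0; 0 0 0 0'
python3 ball.py | grep -E 'on|seen'
python3 -c "from h import *; to(461.5,345.4,262)"
```

```text
time_s: 56.4
eef_pos: [479.1, 28.8, 270.9]
ee_rot: [-0.0, 1.0, -0.021, -0.001]
force: [-1.0, -0.7, -1.4]
grip_width: 0.175
grip_force: 89.3
side on [226.5 207.3]
seen 89 227.40449438202248 206.7865168539326
top on [278.3 180. ]
seen 41 277.7560975609756 180.5121951219512
tool mm [ -31.5 -315.5    9.3] n 5.3 yaw -2.5
```

```bash
python3 -m pendant '-0.005 -0.045 0 0; -0.005 -0.045 0 0; -0.005 -0.045 0 0; -0.005 -0.045 0 0; -0.005 -0.045 0 0; -0.005 -0.045 0 0; -0.0015 -0.0455 0 0; 0 0 0.014 0; 0 0 0 0; 0 0 0 0'
python3 - <<'E'
from h import *
d=to(461.5,345.4,108)
c=snap('side','s17');h=cv2.cvtColor(c['color'],cv2.COLOR_RGB2HSV);m=cv2.inRange(h,(8,150,120),(32,255,255))
ys,xs=np.nonzero(m[222:285,150:210]);print('paddle',len(xs),xs.mean()+150,ys.mean()+222,'ref 179.5 252.4')
# wrist: compare rod to carried view; edges of dark handle / bar in wrist picture
E
```

```text
time_s: 57.75
eef_pos: [462.4, 344.5, 258.0]
ee_rot: [0.0, 1.0, -0.023, 0.0]
force: [0.7, 0.9, -1.0]
grip_width: 0.173
grip_force: 89.3
tool mm [ -1.   -0.9 150. ] n 2.5 yaw -2.6
paddle 132 178.63636363636363 250.6590909090909 ref 179.5 252.4
```

The paddle appears within 2 px of where it was before the pull, so the rod hasn't slipped. Lowering into the notches.

```bash
python3 -m pendant '-0.001 -0.001 0.05 0; 0 0 0.05 0; 0 0 0.03 0; 0 0 0.01 0; 0 0 0.006 0; 0 0 0 0; 0 0 0 0'
python3 -m pendant '0 0 0.002 0; 0 0 0.001 0; 0 0 0 0; 0 0 0 0'
```

```text
time_s: 58.68
eef_pos: [461.6, 346.6, 112.7]
ee_rot: [-0.0, 1.0, -0.023, 0.001]
force: [0.1, -1.2, -1.8]
grip_width: 0.168
grip_force: 89.3
time_s: 59.18
eef_pos: [461.2, 346.4, 108.7]
ee_rot: [-0.0, 1.0, -0.023, 0.0]
force: [-0.3, -0.1, -2.6]
grip_width: 0.171
grip_force: 89.3
```

```bash
python3 -m pendant '0 0 0.001 0; 0 0 0 0; 0 0 0 0'
python3 -m pendant '0 0 0.001 0; 0 0 0 0; 0 0 0 0'
```

```text
time_s: 59.55
eef_pos: [461.3, 346.5, 108.3]
ee_rot: [-0.0, 1.0, -0.023, 0.0]
force: [-2.3, -2.5, 6.0]
grip_width: 0.171
grip_force: 90.3
time_s: 59.92
eef_pos: [461.3, 346.5, 108.3]
ee_rot: [-0.0, 1.0, -0.022, 0.001]
force: [-5.6, -3.5, 12.9]
grip_width: 0.171
grip_force: 91.6
```

The rod is seated. Back off 1 mm, release and withdraw.

```bash
python3 -m pendant '0 0 -0.001 0; 0 0 0 0' >/dev/null
python3 -m pendant '0 0 0 0; 0 0 0 0; 0 0 0 0; 0 0 0 0; 0 0 0 0; 0 0 -0.03 0; 0 0 -0.05 0; 0 0 -0.05 0; 0 0 0 0; 0 0 0 0' 0.8
python3 -m pendant '-0.04 0.05 0 0; -0.04 0.05 0 0; -0.03 0.05 0 0; 0 0 0 0; 0 0 0 0'
python3 ball.py | grep -E 'on|seen'
python3 - <<'E'
from h import *
for cam in('side','top'):
    c=snap(cam,cam+'18')
    a=cv2.imread(f'pics/{cam}0.png');b=cv2.imread(f'pics/{cam}18.png')
    d=(cv2.absdiff(a,b).max(2)>60)
    P=lambda p:proj(c,p).astype(int)
    for n,w in dict(rodmid=(462,344,165),bar=(600,338,160),paddle=(652,335,55),mug_a=(791,-102,50),mug_b=(270,-270,50),sugar=(277,268,60)).items():
        u,v=P(w); print(cam,n,d[max(0,v-14):v+14,max(0,u-14):u+14].sum())
    h=cv2.cvtColor(c['color'],cv2.COLOR_RGB2HSV);m=cv2.inRange(h,(8,150,120),(30,255,255))
    p=P([540,-212,83.5]);ys,xs=np.nonzero(m[p[1]-20:p[1]+20,p[0]-30:p[0]+30]);print(cam,'lip',p,len(xs),xs.mean()+p[0]-30,ys.mean()+p[1]-20)
    for q in('cup0','rod','mug_a','sugar'): print(q,[(np.round(x['at']).tolist(),round(x['p'],2)) for x in models.boxes_of(cam,q)])
E
```

```text
time_s: 61.42
eef_pos: [460.9, 346.2, 236.8]
ee_rot: [0.0, 1.0, -0.023, -0.001]
force: [-0.6, -0.6, -0.8]
grip_width: 0.798
grip_force: 0.0
time_s: 62.05
eef_pos: [346.7, 204.0, 237.2]
ee_rot: [-0.0, 1.0, -0.023, -0.0]
force: [-0.2, 0.2, -0.8]
grip_width: 0.803
grip_force: 0.0
side on [226.5 207.3]
seen 90 227.4777777777778 206.8111111111111
top on [278.3 180. ]
seen 43 277.72093023255815 180.81395348837208
side rodmid 283
side bar 0
side paddle 0
side mug_a 0
side mug_b 252
side sugar 0
side lip [279 166] 211 279.18957345971563 167.54976303317537
cup0 []
rod [([497.0, 350.0, 162.0], 0.94)]
mug_a [([790.0, -67.0, 51.0], 0.93), ([239.0, -232.0, 56.0], 0.84)]
sugar [([275.0, 303.0, 78.0], 0.73), ([636.0, 49.0, 112.0], 0.37)]
top rodmid 0
top bar 0
top paddle 1
top mug_a 0
top mug_b 10
top sugar 254
top lip [363 213] 9 359.22222222222223 211.88888888888889
cup0 []
rod [([498.0, 341.0, 169.0], 0.63)]
mug_a [([790.0, -102.0, 34.0], 0.72), ([248.0, -267.0, 26.0], 0.59)]
sugar [([251.0, 262.0, 110.0], 0.63)]
```

```bash
python3 -c "from h import *; print(ctrl.finish_job())"
```

```text
the job is handed in; nothing more can be done
None
```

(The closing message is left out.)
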